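# Counterbalance a solvent bottle on the trip balance

## Robot

A 6-joint arm with a two-finger parallel gripper is mounted at the origin on the work surface. World frame = base frame: x ahead of the robot, y to its left, z up, the work surface at z = 0. Lengths are in m, angles in rad, forces in N, time in s.
With the tool pointing down it reaches from about 0.225 to 0.875 m from the base axis. Payload 3.4 kg.
Tool frame: the origin (TCP) lies between the finger pads; the fingertips stand 11 mm ahead of it and the grasp point (between the pads) lies 8 mm behind it; z points along the fingers, y is the line along which they close (so a half turn about z gives the same grasp; the last joint's range is limited). The gripper opens to 85 mm and grips with 20 to 120 N. Pads are 22 mm wide; open, the fingers measure 114 mm over their backs; the gripper's body (76 mm by 85 mm) begins 54 mm behind the grasp point. The pads swing forward as they close: fully open they stand 13 mm farther back than shut.
Start: joints at [-1.335, 0.276, 1.505, -0, 1.361, -0.121], TCP at [0.201, -0.539, 0.242] pointing down, gripper open.
Joint ranges: [-2.89, 2.89], [-0.75, 2.08], [0.22, 2.7], [-1.18, 4.32], [0.11, 2.71], [-2.7, 2.7]. Speed limits (rad/s): [2.57, 2.57, 3.14, 3.14, 3.14, 3.14].

## Interface

Orientations are given as a unit quaternion [w, x, y, z].
In Python, from rig import sensors, eyes, manip gives the robot as it stands.
- The arm moves only by the tool drive_tool, never from a script. Its argument "deltas" is a list of rows, each an object with "linear": the shift along the world's x, y, z in mm, a list of three; "twist": the turn about the world's z in degrees; "claw": the opening, from 0 (shut) to 1 (fully open). In form: [{"linear": [tx, ty, tz], "twist": twist, "claw": claw}, ...]. A call has 1 to 12 rows; each row is the pose to reach, as a shift and turn from the pose commanded when the call began; what a row does not reach only later rows make up. A row lasts 1/12 s, in which the tool goes at most 41.7 mm and 7.16 degrees, less where a joint would pass 70% of its speed; a pose out of reach is approached as far as the arm can. A call with a gripper value outside its range is refused whole. The fingers move at their own pace and stop on an object; "squeeze" is the grip in N (left out, the last holds). Time passes only in rows, so rows that repeat a pose let the fingers close. It gives the time, the measured TCP pose, the force, the opening and the grip force at its end, in the units of the state.
- sensors.get_state(): the state, without advancing time (a new reading comes with each control period).
- eyes.get_image(name): name is "scene" or "side" or "wrist"; returns the picture (420x560x3 uint8, red, green, blue); there is no depth.
- eyes.camera_model(name): a dict with "intrinsics" (3x3 intrinsics, pixels), "R" (3x3) and "t" (3): a world point X has camera coordinates R X + t. Camera axes: x right, y down, z forward; pixel columns grow to the right and rows downward; lengths in m; the calibration is good to about 2 mm. A picture is of the moment at which its call begins: read the wrist's pose just before it. camera_model takes no time and is no camera call; for the wrist camera it gives the pose at the moment of the call.
- manip.sign_off(): hands the job in; it is judged then, once.
The state is a dict: "clock": time; "qpos": joint angles; "qd": joint speeds; "effort": joint torques, N m; "position": TCP position; "ee_rot": TCP orientation; "contact_force": force on the tool from outside, world axes, zero at the start; "moment": the same for the moment, N m; "width": finger opening in m; "gripper_force": force on a finger pad.
Only numpy, scipy, OpenCV 4.12 (cv2) and the standard library are available. Lean on these libraries where they do the work, as an engineer would, in place of code of your own. Each camera call takes 0.05 s, during which the arm holds its last target. There are 200 camera calls.

## Task

Weigh the bottle that stands on the laboratory balance: set the 200 g and the 100 g weight (the middle and the smallest of the three in the wooden block) upright on the balance's empty pan, setting them down gently, then nudge the poise along its beam until the balance floats level. Nudge the poise lightly, never clamp or force it or lean on the balance; leave the balance floating level by itself with the bottle on its pan, and leave the 500 g weight and the other things on the bench where they are.

Things in the scene. Friction and masses are not known exactly. Their poses are not given: they have to be found in the camera images.
- balance: two-pan balance, grey base 205 (x) x 350 (y) mm, fixed. Origin on the bench below its pivot; x points to its back, y to its left (bottle side), z up. Pans centred 100 mm left and right. The poise beam runs along y at x = -115 mm. White index plate in the middle up to 208 mm high. Delicate: never more than 6 N from the robot on any part of it
- beam (a joint): tilt, rad: 0 level (within 0.015), -0.08 stop with the bottle's pan down, +0.08 stop with the weights' pan down. A pan moves 1 mm per 0.01 rad and stays horizontal. Settles in about 1 s; floats true only while nothing touches the balance (fingers on the poise hold it). Near level 1.5 mm of poise changes it by 0.01; farther off it lies at a stop
- poise (a joint): place of the poise on its beam, m: 0 left end stop, 0.12 right end stop. Moving it to the balance's right (-y) adds 1.6 g per mm to the weights' side (nothing at 0). Starts near 0; about 1 N slides it and it stays where left. The bottle weighs an unknown 364 to 476 g, so the balancing place must be found
- poise_tab (a point): the poise's upright steel finger tab, 14 mm along the beam (y) x 16 mm (x) x 32 mm high. The point is in its middle, 15 mm below the tab's top and 17 mm above the wider carriage (30 x 22 mm) on the rail; 105 mm above the bench when level. Axes as the balance's. It rises and sinks up to 5 mm with the tilt
- pan_l: left pan with the bottle: flat steel disc, 130 mm across, 4 mm thick; origin at the centre of its top face, 115 mm above the bench when level
- pan_r: right pan, empty: flat steel disc, 130 mm across, 4 mm thick; origin at the centre of its top face, 115 mm above the bench when level, 123 mm at the start. It gives way downward when pushed by more than the bottle's excess weight. Never let it be loaded or struck with more than 20 N
- sample_c (a point): the capped clear glass bottle on the left pan, 70 mm across and 138 mm high; this point is at its centre, half-way up. Its mass is unknown
- w200_c (a point): 200 g weight: plain steel cylinder 26 mm across, 44 mm high, with a knob 18 mm across above it, 58 mm high in all; this point is at its centre, 29 mm above its foot
- w100_c (a point): 100 g weight: plain steel cylinder 20 mm across, 40 mm high, with a knob 15 mm across above it, 52 mm high in all; this point is at its centre, 26 mm above its foot
- w500_c (a point): 500 g weight, not needed: steel cylinder 36 mm across, 72 mm high with its knob; this point is at its centre, 36 mm above its foot. Leave it in the block
- block: wooden weight block 220 (x) x 75 (y) x 20 mm, fixed; three round recesses 42 mm wide and 3 mm deep in a row along its x axis, 70 mm apart, one weight in each, in any order. Origin at the centre of its underside
- amber: amber bottle with a blue cap, 92 mm across, 200 mm high, a bystander; origin under it
- clear: clear bottle with a blue cap, 86 mm across, 180 mm high, a bystander behind the balance; origin under it
- beaker: glass beaker, 70 mm across, 95 mm high, a bystander; origin under it
- jar: white jar, 56 mm across, 65 mm high, a bystander; origin under it
- spatula: thin steel laboratory spatula, 185 mm long and 6 mm thick, lying in front of the balance, a bystander; origin under it
- marker: black marker 130 mm long, 16 mm thick, lying on the bench, a bystander; origin under it
Not all that is in view belongs to the job. Leave any blue look-alike of the part that bears w100_c alone.

How it is judged:
On the way, in this order (a step that is already met when the one before it is completed fails the run):
1. the 200 g and 100 g weights stand upright on the right pan, released (horizontal distance between each of w200_c, w100_c and pan_r below 0.06 m and z of w200_c in the frame of pan_r between 0.025 and 0.033 m and angle between each of w200_c, w100_c's own z axis and vertical below 0.15 rad and z of w100_c in the frame of pan_r between 0.022 and 0.03 m and contact force between the fingers and anything else below 0.1 N), for 0.2 s.
2. the balance floats level, untouched (value of joint beam between -0.015 and 0.015 rad and contact force between each of the arm, the fingers and balance below 0.1 N), for 0.5 s.
At the end, for the whole second after the job is handed in: The beam floats at rest within 0.015 rad of level with nothing touching the balance but its loads: the 200 g and 100 g weights standing upright on the right pan (centres within 60 mm of its centre) and the bottle upright on the left pan (within 45 mm of its centre) (value of joint beam between -0.015 and 0.015 rad and velocity of joint beam between -0.05 and 0.05 rad/s and horizontal distance between each of w200_c, w100_c and pan_r below 0.06 m and z of w200_c in the frame of pan_r between 0.025 and 0.033 m and angle between each of w200_c, w100_c, sample_c's own z axis and vertical below 0.15 rad and z of w100_c in the frame of pan_r between 0.022 and 0.03 m and horizontal distance between sample_c and pan_l below 0.045 m and z of sample_c in the frame of pan_l between 0.06 and 0.078 m).
It fails at once if the robot presses, squeezes or pushes any part of the balance with more than 6 N (contact force between any of the fingers, the arm and balance above 6 N).
It fails at once if the weights' pan is struck or loaded with more than 20 N (a weight dropped or pressed on it) (contact force between pan_r and anything else above 20 N).
It fails at once if a weight is dropped on to the pan (let go more than 8 mm above it) ((horizontal distance between w200_c and pan_r below 0.065 m and z of w200_c in the frame of pan_r above 0.037 m and contact force between the fingers and anything else below 0.02 N) or (horizontal distance between w100_c and pan_r below 0.065 m and z of w100_c in the frame of pan_r above 0.034 m and contact force between the fingers and anything else below 0.02 N)).
It fails at once if the 500 g weight is taken from its place (moved more than 20 mm) (distance of w500_c from where it was at the start of the episode above 0.02 m).
It fails at once if a bystander is pushed more than 30 mm or the bottle on the balance is knocked (distance of any of amber, clear, beaker, jar, spatula, marker from where it was at the start of the episode above 0.03 m or angle between sample_c's own z axis and vertical above 0.3 rad).
It also fails if it takes over 70 s, if anything falls off the work surface, if the arm or the gripper's body presses on something with over 40 N, if the wrist force passes 120 N, or if a joint passes its speed limit or range.

## Working session

There is one attempt and no reset: what is moved stays moved. The work goes in short steps, Python scripts to look and compute and a tool call to move; the robot and the scene stay as the last step left them, time stands still between calls to the robot, and variables do not carry over. Pictures are saved under pics/ and viewed, at most 10 in all, crops included, and the job is handed in when it is done.

Besides the shell and the picture viewer there is one more tool, called after ">>>" in YAML: its name, and indented under it one key for each argument. drive_tool: Moves the arm, as the interface text tells. Its arguments: {"type":"object","properties":{"deltas":{"type":"array","items":{"type":"object","properties":{"linear":{"type":"array","items":{"type":"number"}},"twist":{"type":"number"},"claw":{"type":"number"}}}},"squeeze":{"type":"number"}},"required":["deltas"]}

```bash
mkdir -p pics; cat > h.py <<'E'
import numpy as np,cv2
from rig import sensors,eyes,manip
def snap(n,f):
    im=eyes.get_image(n); cv2.imwrite(f'pics/{f}.png',im[:,:,::-1]); return im
def ray(n,u,v,z,cm=None):
    c=cm or eyes.camera_model(n);K,R,t=map(np.array,(c['intrinsics'],c['R'],c['t']))
    d=R.T@np.linalg.solve(K,[u,v,1]);o=-R.T@t
    return o+d*(z-o[2])/d[2]
def proj(n,X,cm=None):
    c=cm or eyes.camera_model(n);K,R,t=map(np.array,(c['intrinsics'],c['R'],c['t']))
    p=K@(R@np.array(X)+t);return p[:2]/p[2]
E
python3 - <<'E'
from h import *
a=snap('scene','s0');b=snap('side','d0')
for n in('scene','side'):
    c=eyes.camera_model(n);print(n,-np.array(c['R']).T@c['t'],c['intrinsics'][0])
c=eyes.camera_model('wrist');print(-np.array(c['R']).T@c['t'])
print(sensors.get_state())
E
```

```text
scene [ 1.20559458 -0.17582956  0.97691842] [452.70001449   0.         276.27986791]
side [0.20245115 0.90769548 0.87999166] [522.85174783   0.         289.70487201]
[ 0.26769496 -0.51310286  0.37322028]
{'clock': 0.1, 'qpos': array([-1.33500489e+00,  2.76516407e-01,  1.50601215e+00, -3.56205130e-05,
        1.36071710e+00, -1.20963653e-01]), 'qd': array([-0.00068858, -0.00142443, -0.00254577,  0.00098862,  0.00253756,
        0.00157905]), 'effort': array([ 8.47939464e-04, -4.17701411e+01, -2.46403688e+01, -4.00674562e-04,
        5.77265120e-03,  6.49876824e-06]), 'position': array([ 0.20070409, -0.53833941,  0.24153272]), 'ee_rot': array([-8.24140043e-04,  9.84131867e-01,  1.77436707e-01, -6.48135043e-05]), 'contact_force': array([-0.11039646,  0.44366916,  0.20961953]), 'moment': array([ 0.04003518, -0.01682114, -0.01056879]), 'gripper_force': 0.0, 'width': 0.08542939083395147}
```

View pics/s0.png

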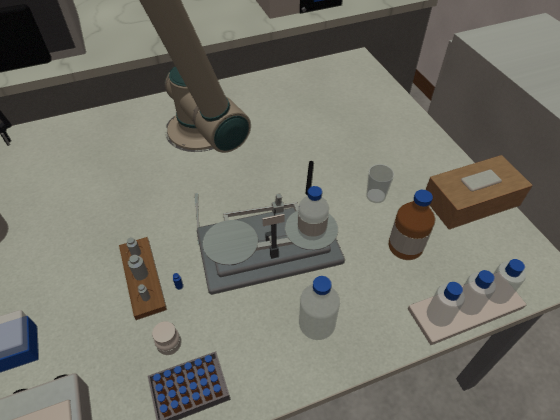

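View pics/d0.png

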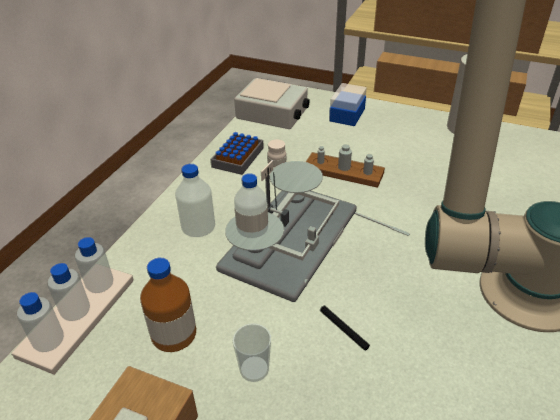

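```bash
python3 - <<'E'
import cv2,numpy as np
s=cv2.imread('pics/s0.png');d=cv2.imread('pics/d0.png')
r=lambda i,x,y,w,h,k:cv2.resize(i[y:y+h,x:x+w],None,fx=k,fy=k,interpolation=cv2.INTER_CUBIC)
a=r(s,115,230,80,90,5)      #400x450? 
b=r(s,190,180,160,110,5)
cv2.imwrite('pics/c1.png',np.hstack([cv2.resize(a,(400,450)),cv2.resize(r(d,300,135,100,60,4),(400,240)) if 0 else np.vstack([r(d,300,135,100,60,4),np.zeros((210,400,3),np.uint8)])]))
cv2.imwrite('pics/c2.png',b)
E
```

```text
(no output)
```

View pics/c1.png

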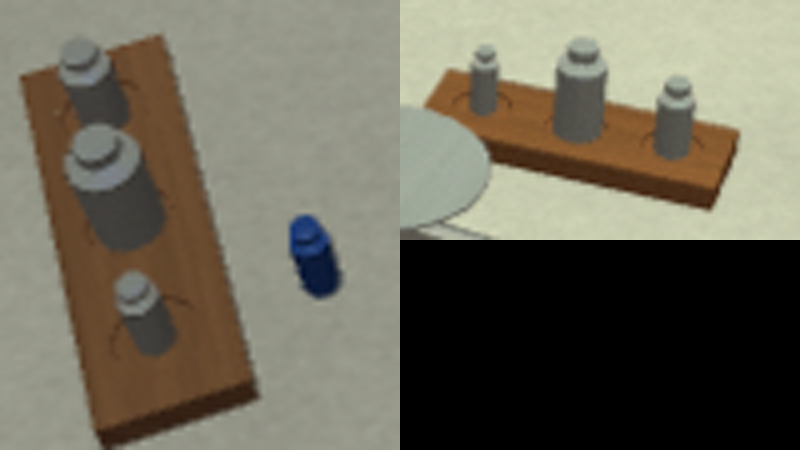

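View pics/c2.png

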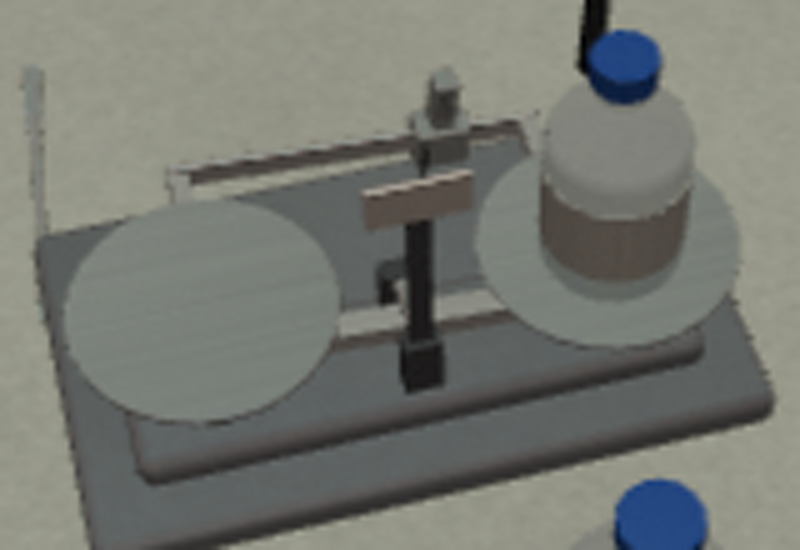

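```bash
python3 - <<'E'
from h import *
for k,u,v,z in[('200',131,238.8,.075),('500',134.4,257.6,.089),('100',141.8,286,.069),('panr',230.6,242.3,.123),('panl',311.5,230.2,.107),('tabtop',279.2,195,.117),('bl base',199,229,.02)]:
    print(k,ray('scene',u,v,z).round(4))
for k,u,v,z in[('200',369.5,155.5,.075),('500',345.7,146.5,.089),('100',321.2,147.2,.069),('panr',296,176,.123),('tabtop',312,228,.117)]:
    print('side',k,ray('side',u,v,z).round(4))
E
```

```text
200 [ 0.4456 -0.2811  0.075 ]
500 [ 0.5163 -0.2812  0.089 ]
100 [ 0.5866 -0.281   0.069 ]
panr [ 0.5811 -0.0597  0.123 ]
panl [0.6059 0.1363 0.107 ]
tabtop [0.4785 0.1016 0.117 ]
bl base [ 0.4327 -0.1116  0.02  ]
side 200 [ 0.4455 -0.2847  0.075 ]
side 500 [ 0.5141 -0.2834  0.089 ]
side 100 [ 0.5855 -0.2849  0.069 ]
side panr [ 0.5755 -0.0609  0.123 ]
side tabtop [0.4763 0.0984 0.117 ]
```

Candidates: steel small (143,292) in the block = 100 g. Steel (132,243) = 200 g, steel (138,265) = 500 g (tallest). Blue one (178,281) stands on the bench and is the look-alike, so it stays. Measured heights and 70 mm spacings agree from both cameras.

>>> drive_tool:
  deltas:
    - {"linear": [25,25,0],"twist": -2,"claw": 0.75}
    - {"linear": [50,52,0],"twist": -5,"claw": 0.75}
    - {"linear": [75,78,0],"twist": -8,"claw": 0.75}
    - {"linear": [100,104,0],"twist": -11,"claw": 0.75}
    - {"linear": [125,130,0],"twist": -14,"claw": 0.75}
    - {"linear": [150,156,0],"twist": -17,"claw": 0.75}
    - {"linear": [175,182,0],"twist": -20.4,"claw": 0.75}
    - {"linear": [200,208,0],"twist": -20.4,"claw": 0.75}
    - {"linear": [225,234,-20],"twist": -20.4,"claw": 0.75}
    - {"linear": [245,255,-60],"twist": -20.4,"claw": 0.75}
    - {"linear": [245,255,-92],"twist": -20.4,"claw": 0.75}
    - {"linear": [245,255,-92],"twist": -20.4,"claw": 0.75}
  squeeze: 25

```text
clock: 1.1
position: [0.4426, -0.2787, 0.1438]
ee_rot: [-0.005, 1.0, 0.002, -0.006]
contact_force: [-0.8, 1.1, -0.5]
width: 0.0642
gripper_force: 0.0
```

```bash
python3 - <<'E'
from h import *
c=eyes.camera_model('wrist');i=snap('wrist','w1')
print([proj('wrist',p,c).round() for p in((.4455,-.283,.075),(.515,-.2825,.089),(.586,-.283,.069))])
E
```

```text
[array([287., 218.]), array([288., 112.]), array([289., -18.])]
```

View pics/w1.png

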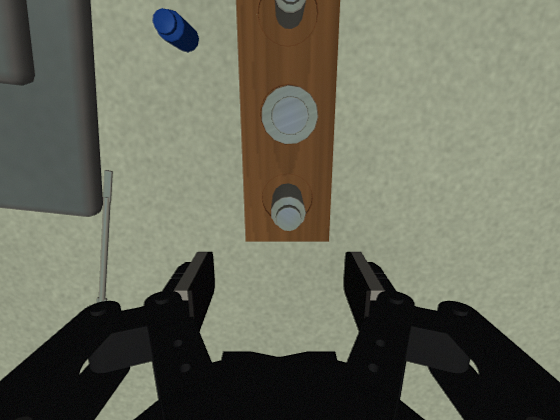

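>>> drive_tool:
  deltas:
    - {"linear": [0,0,-20],"twist": 0,"claw": 0.75}
    - {"linear": [0,0,-45],"twist": 0,"claw": 0.75}
    - {"linear": [0,0,-70],"twist": 0,"claw": 0.75}
    - {"linear": [0,0,-90],"twist": 0,"claw": 0.75}
    - {"linear": [0,0,-102],"twist": 0,"claw": 0.75}
    - {"linear": [0,0,-106],"twist": 0,"claw": 0.75}
    - {"linear": [0,0,-107],"twist": 0,"claw": 0.75}
    - {"linear": [0,0,-107],"twist": 0,"claw": 0.75}

```text
clock: 1.82
position: [0.4466, -0.2854, 0.0448]
ee_rot: [0.001, 1.0, -0.0, 0.001]
contact_force: [-0.1, -0.2, 0.2]
width: 0.0642
gripper_force: 0.0
```

>>> drive_tool:
  deltas:
    - {"linear": [0,0,-3],"twist": 0,"claw": 0.75}
    - {"linear": [0,0,-4],"twist": 0,"claw": 0.5}
    - {"linear": [0,0,-4],"twist": 0,"claw": 0.3}
    - {"linear": [0,0,-4],"twist": 0,"claw": 0.15}
    - {"linear": [0,0,-4],"twist": 0,"claw": 0.15}
    - {"linear": [0,0,-4],"twist": 0,"claw": 0.15}
    - {"linear": [0,0,-4],"twist": 0,"claw": 0.15}
    - {"linear": [0,0,-4],"twist": 0,"claw": 0.15}

```text
clock: 2.48
position: [0.4461, -0.284, 0.0399]
ee_rot: [0.0, 1.0, 0.0, 0.0]
contact_force: [-0.7, -0.0, 4.8]
width: 0.0252
gripper_force: 24.8
```

>>> drive_tool:
  deltas:
    - {"linear": [0,0,10],"twist": 0,"claw": 0.15}
    - {"linear": [0,0,35],"twist": 0,"claw": 0.15}
    - {"linear": [0,0,70],"twist": 0,"claw": 0.15}
    - {"linear": [0,0,105],"twist": 0,"claw": 0.15}
    - {"linear": [15,20,135],"twist": 0,"claw": 0.15}
    - {"linear": [37,50,145],"twist": 0,"claw": 0.15}
    - {"linear": [59,82,145],"twist": 0,"claw": 0.15}
    - {"linear": [82,114,145],"twist": 0,"claw": 0.15}
    - {"linear": [105,146,145],"twist": 0,"claw": 0.15}
    - {"linear": [127,178,145],"twist": 0,"claw": 0.15}
    - {"linear": [145,202,145],"twist": 0,"claw": 0.15}
    - {"linear": [152,211,145],"twist": 0,"claw": 0.15}

```text
clock: 3.48
position: [0.5997, -0.0687, 0.184]
ee_rot: [-0.001, 1.0, 0.002, 0.0]
contact_force: [0.0, 0.0, -1.3]
width: 0.025
gripper_force: 25.1
```

>>> drive_tool:
  deltas:
    - {"linear": [0,0,-5],"twist": 0,"claw": 0.15}
    - {"linear": [0,0,-10],"twist": 0,"claw": 0.15}
    - {"linear": [0,0,-16],"twist": 0,"claw": 0.15}
    - {"linear": [0,0,-22],"twist": 0,"claw": 0.15}
    - {"linear": [0,0,-28],"twist": 0,"claw": 0.15}
    - {"linear": [0,0,-30],"twist": 0,"claw": 0.15}
    - {"linear": [0,0,-30],"twist": 0,"claw": 0.15}
    - {"linear": [0,0,-30],"twist": 0,"claw": 0.15}

```text
clock: 4.15
position: [0.5976, -0.0733, 0.1542]
ee_rot: [0.0, 1.0, -0.0, -0.0]
contact_force: [0.1, 0.6, -1.3]
width: 0.0253
gripper_force: 25.1
```

```bash
python3 - <<'E'
from h import *
a=snap('scene','s1');b=snap('side','d1')
r=lambda i,x,y,w,h:cv2.resize(i[y:y+h,x:x+w,::-1],(400,400),interpolation=cv2.INTER_CUBIC)
cv2.imwrite('pics/c3.png',np.hstack([r(a,185,170,100,100),r(b,240,110,100,100)]))
print(sensors.get_state()['position'],sensors.get_state()['contact_force'],sensors.get_state()['width'])
E
```

```text
[ 0.59803988 -0.07312401  0.15468025] [ 0.56582807  0.00409861 -1.33275691] 0.025375478924504948
```

View pics/c3.png

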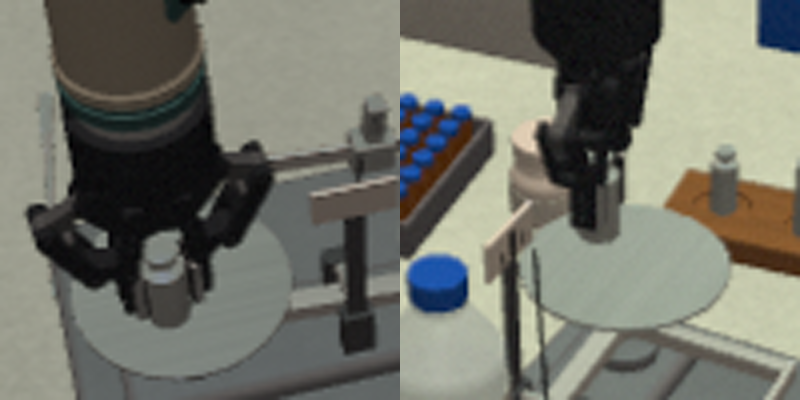

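>>> drive_tool:
  deltas:
    - {"linear": [0,0,-3],"twist": 0,"claw": 0.15}
    - {"linear": [0,0,-5],"twist": 0,"claw": 0.15}
    - {"linear": [0,0,-6],"twist": 0,"claw": 0.15}
    - {"linear": [0,0,-7],"twist": 0,"claw": 0.15}
    - {"linear": [0,0,-8],"twist": 0,"claw": 0.15}
    - {"linear": [0,0,-8],"twist": 0,"claw": 0.15}
    - {"linear": [0,0,-8],"twist": 0,"claw": 0.15}

```text
clock: 4.83
position: [0.5978, -0.0728, 0.1463]
ee_rot: [0.0, 1.0, 0.0, -0.0]
contact_force: [0.5, -0.7, -2.1]
width: 0.0254
gripper_force: 25.1
```

>>> drive_tool:
  deltas:
    - {"linear": [0,0,-0.5],"twist": 0,"claw": 0.15}
    - {"linear": [0,0,-1],"twist": 0,"claw": 0.15}
    - {"linear": [0,0,-1],"twist": 0,"claw": 0.15}
    - {"linear": [0,0,-1],"twist": 0,"claw": 0.15}

```text
clock: 5.17
position: [0.598, -0.0728, 0.1459]
ee_rot: [0.0, 1.0, 0.0, 0.0]
contact_force: [-1.3, 0.2, 2.4]
width: 0.0253
gripper_force: 25.4
```

>>> drive_tool:
  deltas:
    - {"linear": [0,0,-0.5],"twist": 0,"claw": 0.15}
    - {"linear": [0,0,-1],"twist": 0,"claw": 0.15}
    - {"linear": [0,0,-1],"twist": 0,"claw": 0.15}
    - {"linear": [0,0,-1],"twist": 0,"claw": 0.15}

```text
clock: 5.5
position: [0.598, -0.0728, 0.1444]
ee_rot: [0.0, 1.0, 0.0, 0.0]
contact_force: [0.0, -0.9, 1.6]
width: 0.0254
gripper_force: 25.4
```

>>> drive_tool:
  deltas:
    - {"linear": [0,0,0],"twist": 0,"claw": 0.3}
    - {"linear": [0,0,0],"twist": 0,"claw": 0.38}
    - {"linear": [0,0,0],"twist": 0,"claw": 0.45}
    - {"linear": [0,0,0],"twist": 0,"claw": 0.5}
    - {"linear": [0,0,0],"twist": 0,"claw": 0.5}
    - {"linear": [0,0,0],"twist": 0,"claw": 0.5}
    - {"linear": [0,0,10],"twist": 0,"claw": 0.5}
    - {"linear": [0,0,30],"twist": 0,"claw": 0.5}
    - {"linear": [0,0,55],"twist": 0,"claw": 0.5}
    - {"linear": [0,0,80],"twist": 0,"claw": 0.5}
    - {"linear": [-10,-20,100],"twist": 0,"claw": 0.5}
    - {"linear": [-12,-50,100],"twist": 0,"claw": 0.6}

```text
clock: 6.5
position: [0.5874, -0.1216, 0.2505]
ee_rot: [0.001, 1.0, 0.002, 0.004]
contact_force: [-0.3, -0.1, -0.1]
width: 0.0508
gripper_force: 0.0
```

>>> drive_tool:
  deltas:
    - {"linear": [0,-30,0],"twist": 0,"claw": 0.75}
    - {"linear": [0,-65,-15],"twist": 0,"claw": 0.75}
    - {"linear": [0,-100,-30],"twist": 0,"claw": 0.75}
    - {"linear": [0,-130,-50],"twist": 0,"claw": 0.75}
    - {"linear": [0,-155,-70],"twist": 0,"claw": 0.75}
    - {"linear": [0,-161,-95],"twist": 0,"claw": 0.75}
    - {"linear": [0,-161,-120],"twist": 0,"claw": 0.75}
    - {"linear": [0,-161,-120],"twist": 0,"claw": 0.75}
    - {"linear": [0,-161,-120],"twist": 0,"claw": 0.75}

```text
clock: 7.25
position: [0.5851, -0.2835, 0.1237]
ee_rot: [-0.001, 1.0, 0.0, -0.001]
contact_force: [-0.6, 0.4, 0.2]
width: 0.0639
gripper_force: 0.0
```

```bash
python3 - <<'E'
from h import *
s=sensors.get_state();print(s['position'],s['clock'])
a=snap('wrist','w2');b=snap('side','d2');
cv2.imwrite('pics/c4.png',np.hstack([cv2.resize(a[:,:,::-1],(400,300)),cv2.resize(b[110:210,240:373,::-1],(400,300),interpolation=cv2.INTER_CUBIC)]))
print(proj('wrist',(.586,-.283,.069)))
E
```

```text
[ 0.58513087 -0.28351132  0.12369547] 7.25
[277.6447603 229.9931829]
```

View pics/c4.png

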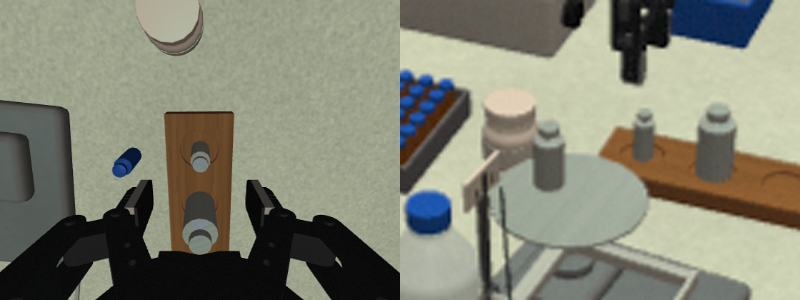

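The 200 g stands upright on the pan, and the 100 g knob is where predicted (wrist 280,228).

>>> drive_tool:
  deltas:
    - {"linear": [0,0,-20],"twist": 0,"claw": 0.75}
    - {"linear": [0,0,-45],"twist": 0,"claw": 0.75}
    - {"linear": [0,0,-65],"twist": 0,"claw": 0.7}
    - {"linear": [0,0,-78],"twist": 0,"claw": 0.6}
    - {"linear": [0,0,-84],"twist": 0,"claw": 0.5}
    - {"linear": [0,0,-86],"twist": 0,"claw": 0.4}
    - {"linear": [0,0,-86],"twist": 0,"claw": 0.25}
    - {"linear": [0,0,-86],"twist": 0,"claw": 0.1}
    - {"linear": [0,0,-86],"twist": 0,"claw": 0.1}
    - {"linear": [0,0,-86],"twist": 0,"claw": 0.1}
    - {"linear": [0,0,-86],"twist": 0,"claw": 0.1}
    - {"linear": [0,0,-86],"twist": 0,"claw": 0.1}

```text
clock: 8.35
position: [0.5869, -0.2843, 0.0399]
ee_rot: [0.001, 1.0, 0.0, 0.001]
contact_force: [0.4, 0.5, 5.5]
width: 0.019
gripper_force: 27.1
```

>>> drive_tool:
  deltas:
    - {"linear": [0,0,10],"twist": 0,"claw": 0.1}
    - {"linear": [0,0,35],"twist": 0,"claw": 0.1}
    - {"linear": [0,0,70],"twist": 0,"claw": 0.1}
    - {"linear": [0,0,105],"twist": 0,"claw": 0.1}
    - {"linear": [-5,20,135],"twist": 0,"claw": 0.1}
    - {"linear": [-28,50,150],"twist": 0,"claw": 0.1}
    - {"linear": [-28,82,150],"twist": 0,"claw": 0.1}
    - {"linear": [-28,114,150],"twist": 0,"claw": 0.1}
    - {"linear": [-28,146,150],"twist": 0,"claw": 0.1}
    - {"linear": [-28,178,150],"twist": 0,"claw": 0.1}
    - {"linear": [-28,202,150],"twist": 0,"claw": 0.1}
    - {"linear": [-28,211,150],"twist": 0,"claw": 0.1}

```text
clock: 9.35
position: [0.5568, -0.0694, 0.1887]
ee_rot: [-0.001, 1.0, 0.002, -0.001]
contact_force: [0.0, -1.1, -1.1]
width: 0.0191
gripper_force: 26.4
```

>>> drive_tool:
  deltas:
    - {"linear": [0,0,-5],"twist": 0,"claw": 0.1}
    - {"linear": [0,0,-12],"twist": 0,"claw": 0.1}
    - {"linear": [0,0,-20],"twist": 0,"claw": 0.1}
    - {"linear": [0,0,-28],"twist": 0,"claw": 0.1}
    - {"linear": [0,0,-33],"twist": 0,"claw": 0.1}
    - {"linear": [0,0,-35],"twist": 0,"claw": 0.1}
    - {"linear": [0,0,-35],"twist": 0,"claw": 0.1}
    - {"linear": [0,0,-35],"twist": 0,"claw": 0.1}

```text
clock: 10.02
position: [0.5579, -0.0733, 0.1531]
ee_rot: [0.0, 1.0, 0.0, -0.0]
contact_force: [-0.4, -0.2, -0.9]
width: 0.0191
gripper_force: 26.4
```

>>> drive_tool:
  deltas:
    - {"linear": [0,0,-3],"twist": 0,"claw": 0.1}
    - {"linear": [0,0,-5],"twist": 0,"claw": 0.1}
    - {"linear": [0,0,-6],"twist": 0,"claw": 0.1}
    - {"linear": [0,0,-6.5],"twist": 0,"claw": 0.1}
    - {"linear": [0,0,-7],"twist": 0,"claw": 0.1}
    - {"linear": [0,0,-7.5],"twist": 0,"claw": 0.1}
    - {"linear": [0,0,-8],"twist": 0,"claw": 0.1}
    - {"linear": [0,0,-8],"twist": 0,"claw": 0.1}

```text
clock: 10.68
position: [0.5579, -0.0728, 0.1455]
ee_rot: [0.0, 1.0, 0.0, 0.0]
contact_force: [0.1, 0.2, 0.7]
width: 0.0194
gripper_force: 26.5
```

>>> drive_tool:
  deltas:
    - {"linear": [0,0,-0.5],"twist": 0,"claw": 0.1}
    - {"linear": [0,0,-1],"twist": 0,"claw": 0.1}
    - {"linear": [0,0,-1],"twist": 0,"claw": 0.1}
    - {"linear": [0,0,-1],"twist": 0,"claw": 0.1}

```text
clock: 11.02
position: [0.5579, -0.0728, 0.1444]
ee_rot: [0.0, 1.0, 0.0, 0.0]
contact_force: [-0.4, 0.3, -0.1]
width: 0.0195
gripper_force: 26.6
```

>>> drive_tool:
  deltas:
    - {"linear": [0,0,0],"twist": 0,"claw": 0.25}
    - {"linear": [0,0,0],"twist": 0,"claw": 0.32}
    - {"linear": [0,0,0],"twist": 0,"claw": 0.38}
    - {"linear": [0,0,0],"twist": 0,"claw": 0.45}
    - {"linear": [0,0,0],"twist": 0,"claw": 0.5}
    - {"linear": [0,0,0],"twist": 0,"claw": 0.5}
    - {"linear": [0,0,10],"twist": 0,"claw": 0.5}
    - {"linear": [0,0,30],"twist": 0,"claw": 0.5}
    - {"linear": [0,0,55],"twist": 0,"claw": 0.5}
    - {"linear": [0,0,80],"twist": 0,"claw": 0.5}
    - {"linear": [-20,0,115],"twist": 0,"claw": 0.5}
    - {"linear": [-50,0,145],"twist": 0,"claw": 0.5}

```text
clock: 12.02
position: [0.51, -0.0732, 0.2909]
ee_rot: [0.0, 1.0, 0.001, 0.001]
contact_force: [-0.4, -0.5, 0.0]
width: 0.0427
gripper_force: 0.0
```

>>> drive_tool:
  deltas:
    - {"linear": [-30,0,0],"twist": 3,"claw": 0.5}
    - {"linear": [-60,0,0],"twist": 0,"claw": 0.5}
    - {"linear": [-90,0,0],"twist": -4,"claw": 0.5}
    - {"linear": [-100,0,0],"twist": -7,"claw": 0.5}
    - {"linear": [-100,0,0],"twist": -7,"claw": 0.5}
    - {"linear": [-100,0,0],"twist": -7,"claw": 0.5}

```text
clock: 12.52
position: [0.4087, -0.0729, 0.2899]
ee_rot: [0.0, 0.998, -0.06, 0.001]
contact_force: [0.5, -0.5, -0.0]
width: 0.0426
gripper_force: 0.0
```

```bash
python3 - <<'E'
from h import *
s=sensors.get_state();print(s['position'],s['clock'],s['ee_rot'])
a=snap('scene','s3');b=snap('side','d3')
r=lambda i,x,y:cv2.resize(i[y:y+80,x:x+107,::-1],(535,400),interpolation=cv2.INTER_CUBIC)
cv2.imwrite('pics/c5.png',np.hstack([cv2.resize(a[180:260,200:300,::-1],(400,320),interpolation=cv2.INTER_CUBIC),cv2.resize(b[150:250,260:360,::-1],(400,400),interpolation=cv2.INTER_CUBIC)[:320]]))
E
```

```text
[ 0.40868004 -0.07292611  0.28987447] 12.5167 [ 3.33216084e-04  9.98181950e-01 -6.02545626e-02  1.43897644e-03]
```

View pics/c5.png

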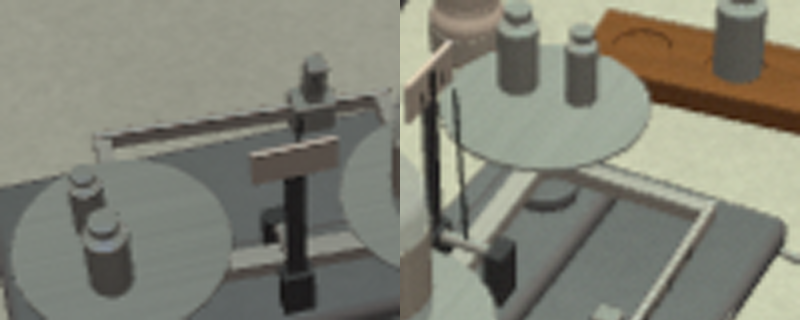

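Both weights stand upright and the poise tab top is at scene (278.5,196.5). Next: straddle the tab with open fingers.

>>> drive_tool:
  deltas:
    - {"linear": [15,30,0],"twist": 0,"claw": 0.5}
    - {"linear": [30,65,0],"twist": 0,"claw": 0.5}
    - {"linear": [45,100,0],"twist": 0,"claw": 0.5}
    - {"linear": [60,135,0],"twist": 0,"claw": 0.5}
    - {"linear": [69,165,0],"twist": 0,"claw": 0.5}
    - {"linear": [69,172,-20],"twist": 0,"claw": 0.5}
    - {"linear": [69,172,-50],"twist": 0,"claw": 0.5}
    - {"linear": [69,172,-80],"twist": 0,"claw": 0.5}
    - {"linear": [69,172,-105],"twist": 0,"claw": 0.5}
    - {"linear": [69,172,-120],"twist": 0,"claw": 0.5}
    - {"linear": [69,172,-125],"twist": 0,"claw": 0.5}
    - {"linear": [69,172,-125],"twist": 0,"claw": 0.5}

```text
clock: 13.62
position: [0.4774, 0.0994, 0.1621]
ee_rot: [0.0, 0.998, -0.06, -0.002]
contact_force: [-0.2, -0.5, -0.5]
width: 0.043
gripper_force: 0.0
```

```bash
python3 - <<'E'
from h import *
s=sensors.get_state();print(s['position'],s['clock'],s['ee_rot'])
b=snap('side','d4');a=snap('scene','s4')
cv2.imwrite('pics/c6.png',np.hstack([cv2.resize(a[150:250,220:320,::-1],(400,400),interpolation=cv2.INTER_CUBIC),cv2.resize(b[160:260,265:365,::-1],(400,400),interpolation=cv2.INTER_CUBIC)]))
E
```

```text
[0.47744114 0.09944209 0.16213104] 13.6167 [ 2.26601747e-04  9.98181521e-01 -6.02543453e-02 -1.73572665e-03]
```

View pics/c6.png

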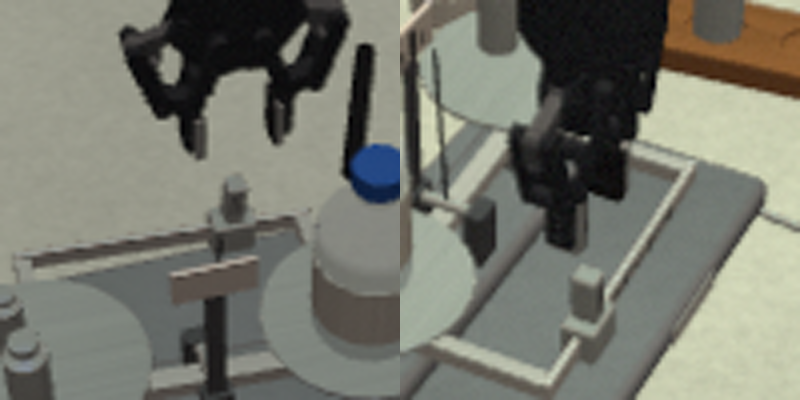

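>>> drive_tool:
  deltas:
    - {"linear": [0,0,-8],"twist": 0,"claw": 0.5}
    - {"linear": [0,0,-18],"twist": 0,"claw": 0.5}
    - {"linear": [0,0,-28],"twist": 0,"claw": 0.5}
    - {"linear": [0,0,-36],"twist": 0,"claw": 0.5}
    - {"linear": [0,0,-42],"twist": 0,"claw": 0.5}
    - {"linear": [0,0,-45],"twist": 0,"claw": 0.5}
    - {"linear": [0,0,-46],"twist": 0,"claw": 0.5}
    - {"linear": [0,0,-46],"twist": 0,"claw": 0.5}

```text
clock: 14.38
position: [0.4774, 0.0992, 0.1177]
ee_rot: [0.0, 0.998, -0.061, -0.0]
contact_force: [0.3, -0.8, -0.0]
width: 0.0427
gripper_force: 0.0
```

>>> drive_tool:
  deltas:
    - {"linear": [-0.2,-2,0],"twist": 0,"claw": 0.5}
    - {"linear": [-0.5,-4,0],"twist": 0,"claw": 0.5}
    - {"linear": [-0.7,-6,0],"twist": 0,"claw": 0.5}
    - {"linear": [-1,-8,0],"twist": 0,"claw": 0.5}
    - {"linear": [-1.2,-9.5,0],"twist": 0,"claw": 0.5}
    - {"linear": [-1.3,-10.5,0],"twist": 0,"claw": 0.5}
    - {"linear": [-1.4,-11.5,0],"twist": 0,"claw": 0.5}
    - {"linear": [-1.6,-12.5,0],"twist": 0,"claw": 0.5}
    - {"linear": [-1.7,-13.5,0],"twist": 0,"claw": 0.5}
    - {"linear": [-1.8,-14.5,0],"twist": 0,"claw": 0.5}
    - {"linear": [-1.9,-15.5,0],"twist": 0,"claw": 0.5}
    - {"linear": [-2.1,-16.5,0],"twist": 0,"claw": 0.5}

```text
clock: 15.38
position: [0.4754, 0.0829, 0.1179]
ee_rot: [-0.0, 0.998, -0.061, 0.0]
contact_force: [-0.1, 1.9, 0.6]
width: 0.0426
gripper_force: 0.6
```

>>> drive_tool:
  deltas:
    - {"linear": [-0.1,-1,0],"twist": 0,"claw": 0.5}
    - {"linear": [-0.2,-2,0],"twist": 0,"claw": 0.5}
    - {"linear": [-0.4,-3.2,0],"twist": 0,"claw": 0.5}
    - {"linear": [-0.6,-4.6,0],"twist": 0,"claw": 0.5}
    - {"linear": [-0.8,-6.2,0],"twist": 0,"claw": 0.5}
    - {"linear": [-1,-8,0],"twist": 0,"claw": 0.5}
    - {"linear": [-1.2,-9.8,0],"twist": 0,"claw": 0.5}
    - {"linear": [-1.5,-11.6,0],"twist": 0,"claw": 0.5}
    - {"linear": [-1.7,-13.4,0],"twist": 0,"claw": 0.5}
    - {"linear": [-1.9,-15.2,0],"twist": 0,"claw": 0.5}
    - {"linear": [-2.1,-16.6,0],"twist": 0,"claw": 0.5}
    - {"linear": [-2.2,-17.5,0],"twist": 0,"claw": 0.5}

```text
clock: 16.38
position: [0.4731, 0.065, 0.1178]
ee_rot: [0.0, 0.998, -0.061, 0.0]
contact_force: [0.2, 1.6, 1.3]
width: 0.0428
gripper_force: 0.6
```

>>> drive_tool:
  deltas:
    - {"linear": [-0.2,-1.6,0],"twist": 0,"claw": 0.5}
    - {"linear": [-0.4,-3.2,0],"twist": 0,"claw": 0.5}
    - {"linear": [-0.6,-4.8,0],"twist": 0,"claw": 0.5}
    - {"linear": [-0.8,-6.4,0],"twist": 0,"claw": 0.5}
    - {"linear": [-1,-8.2,0],"twist": 0,"claw": 0.5}
    - {"linear": [-1.2,-10,0],"twist": 0,"claw": 0.5}
    - {"linear": [-1.5,-11.8,0],"twist": 0,"claw": 0.5}
    - {"linear": [-1.7,-13.6,0],"twist": 0,"claw": 0.5}
    - {"linear": [-1.9,-15.4,0],"twist": 0,"claw": 0.5}
    - {"linear": [-2.1,-17,0],"twist": 0,"claw": 0.5}
    - {"linear": [-2.3,-18,0],"twist": 0,"claw": 0.5}
    - {"linear": [-2.3,-18,0],"twist": 0,"claw": 0.5}

```text
clock: 17.38
position: [0.4706, 0.0468, 0.1177]
ee_rot: [0.0, 0.998, -0.061, -0.0]
contact_force: [-0.7, 0.2, -0.9]
width: 0.0428
gripper_force: 0.0
```

```bash
cat > t.py <<'E'
from h import *
def crop(im,x,y,w,h,k=8): return cv2.resize(im[y:y+h,x:x+w],None,fx=k,fy=k,interpolation=cv2.INTER_CUBIC)
def shift(ref,im,x,y,w,h,m=8):
    t=crop(ref,x,y,w,h);s=crop(im,x-m,y-m,w+2*m,h+2*m)
    r=cv2.matchTemplate(s,t,cv2.TM_CCOEFF_NORMED);_,v,_,p=cv2.minMaxLoc(r);return np.array(p)/8-m,v
s=sensors.get_state();print(s['clock'],s['position'].round(4),s['contact_force'].round(2))
import time
im=eyes.get_image('scene');cv2.imwrite('pics/t%d.png'%(s['clock']*100),im[:,:,::-1])
ref=cv2.imread('pics/s3.png')[:,:,::-1].copy()
a=proj('scene',(.598,-.072,.17));b=proj('scene',(.598,-.072,.162))
for w in((212,231,24,26),(210,218,24,26),(300,184,26,16)):
    sh,v=shift(ref,im,*w);print('shift',sh,round(v,3),'tilt est',round(-.08+.08*sh[1]/(b-a)[1],3) if w[0]<300 else round(-.08-.08*sh[1]/(b-a)[1],3))
E
python3 t.py
```

```text
17.3833 [0.4706 0.0468 0.1177] [-0.66  0.17 -0.86]
shift [0.25 2.  ] 0.991 tilt est -0.005
shift [0.25 2.  ] 0.867 tilt est -0.005
shift [ 0.125 -2.25 ] 0.973 tilt est 0.004
```

>>> drive_tool:
  deltas:
    - {"linear": [0.2,2,0],"twist": 0,"claw": 0.5}
    - {"linear": [0.6,5,0],"twist": 0,"claw": 0.5}
    - {"linear": [0.9,7,0],"twist": 0,"claw": 0.5}
    - {"linear": [0.9,7,0],"twist": 0,"claw": 0.5}
    - {"linear": [0.9,7,0],"twist": 0,"claw": 0.5}
    - {"linear": [0.9,7,0],"twist": 0,"claw": 0.5}
    - {"linear": [0.9,7,0],"twist": 0,"claw": 0.5}
    - {"linear": [0.9,7,0],"twist": 0,"claw": 0.5}
    - {"linear": [0.9,7,0],"twist": 0,"claw": 0.5}
    - {"linear": [0.9,7,0],"twist": 0,"claw": 0.5}
    - {"linear": [0.9,7,0],"twist": 0,"claw": 0.5}
    - {"linear": [0.9,7,0],"twist": 0,"claw": 0.5}

```text
clock: 18.43
position: [0.4717, 0.0541, 0.1178]
ee_rot: [0.0, 0.998, -0.061, 0.0]
contact_force: [0.3, 0.4, -1.0]
width: 0.0427
gripper_force: 0.0
```

```bash
python3 t.py
```

```text
18.4333 [0.4717 0.0541 0.1178] [ 0.31  0.36 -1.  ]
shift [0.125 0.75 ] 0.993 tilt est -0.052
shift [0.125 0.625] 0.967 tilt est -0.057
shift [ 0.   -0.75] 0.992 tilt est -0.052
```

>>> drive_tool:
  deltas:
    - {"linear": [-0.3,-2.5,0],"twist": 0,"claw": 0.5}
    - {"linear": [-0.6,-4.5,0],"twist": 0,"claw": 0.5}
    - {"linear": [-0.8,-6,0],"twist": 0,"claw": 0.5}
    - {"linear": [-0.9,-7.2,0],"twist": 0,"claw": 0.5}
    - {"linear": [-1,-8.2,0],"twist": 0,"claw": 0.5}
    - {"linear": [-1.2,-9.2,0],"twist": 0,"claw": 0.5}
    - {"linear": [-1.3,-10.4,0],"twist": 0,"claw": 0.5}
    - {"linear": [-1.5,-11.8,0],"twist": 0,"claw": 0.5}
    - {"linear": [-1.6,-13,0],"twist": 0,"claw": 0.5}
    - {"linear": [-1.8,-14.2,0],"twist": 0,"claw": 0.5}
    - {"linear": [-1.9,-15,0],"twist": 0,"claw": 0.5}
    - {"linear": [-1.9,-15.3,0],"twist": 0,"claw": 0.5}

```text
clock: 19.48
position: [0.4698, 0.0387, 0.1178]
ee_rot: [0.0, 0.998, -0.061, 0.0]
contact_force: [0.4, 1.0, 0.8]
width: 0.0426
gripper_force: 0.5
```

>>> drive_tool:
  deltas:
    - {"linear": [0,0,0],"twist": 0,"claw": 0.5}
    - {"linear": [0.2,2,0],"twist": 0,"claw": 0.5}
    - {"linear": [0.6,5,0],"twist": 0,"claw": 0.5}
    - {"linear": [0.9,7,0],"twist": 0,"claw": 0.5}
    - {"linear": [0.9,7,0],"twist": 0,"claw": 0.5}
    - {"linear": [0.9,7,0],"twist": 0,"claw": 0.5}
    - {"linear": [0.9,7,0],"twist": 0,"claw": 0.5}
    - {"linear": [0.9,7,0],"twist": 0,"claw": 0.5}
    - {"linear": [0.9,7,0],"twist": 0,"claw": 0.5}
    - {"linear": [0.9,7,0],"twist": 0,"claw": 0.5}
    - {"linear": [0.9,7,0],"twist": 0,"claw": 0.5}
    - {"linear": [0.9,7,0],"twist": 0,"claw": 0.5}

```text
clock: 20.48
position: [0.4707, 0.0458, 0.1178]
ee_rot: [0.0, 0.998, -0.061, -0.0]
contact_force: [1.1, 0.7, -0.1]
width: 0.0427
gripper_force: 0.0
```

```bash
python3 t.py
```

```text
20.4833 [0.4707 0.0458 0.1178] [ 1.08  0.67 -0.06]
shift [0.25 1.75] 0.991 tilt est -0.015
shift [0.25 1.75] 0.891 tilt est -0.015
shift [ 0.125 -1.875] 0.978 tilt est -0.01
```

>>> drive_tool:
  deltas:
    - {"linear": [-0.3,-2,0],"twist": 0,"claw": 0.5}
    - {"linear": [-0.5,-4,0],"twist": 0,"claw": 0.5}
    - {"linear": [-0.6,-5.2,0],"twist": 0,"claw": 0.5}
    - {"linear": [-0.8,-6.2,0],"twist": 0,"claw": 0.5}
    - {"linear": [-0.9,-7,0],"twist": 0,"claw": 0.5}
    - {"linear": [-1,-7.7,0],"twist": 0,"claw": 0.5}
    - {"linear": [-1.1,-8.4,0],"twist": 0,"claw": 0.5}
    - {"linear": [-1.1,-8.8,0],"twist": 0,"claw": 0.5}
    - {"linear": [-1.1,-9.1,0],"twist": 0,"claw": 0.5}
    - {"linear": [-1.1,-9.1,0],"twist": 0,"claw": 0.5}
    - {"linear": [-1.1,-9.1,0],"twist": 0,"claw": 0.5}
    - {"linear": [-0.8,-7,0],"twist": 0,"claw": 0.5}

```text
clock: 21.53
position: [0.4697, 0.0386, 0.1177]
ee_rot: [0.0, 0.998, -0.061, -0.0]
contact_force: [0.2, 0.1, 0.3]
width: 0.0427
gripper_force: 0.0
```

>>> drive_tool:
  deltas:
    - {"linear": [0.4,3,0],"twist": 0,"claw": 0.5}
    - {"linear": [0.7,5,0],"twist": 0,"claw": 0.5}
    - {"linear": [0.7,5,0],"twist": 0,"claw": 0.5}
    - {"linear": [0.7,5,0],"twist": 0,"claw": 0.5}
    - {"linear": [0.7,5,0],"twist": 0,"claw": 0.5}
    - {"linear": [0.7,5,0],"twist": 0,"claw": 0.5}
    - {"linear": [0.7,5,0],"twist": 0,"claw": 0.5}
    - {"linear": [0.7,5,0],"twist": 0,"claw": 0.5}
    - {"linear": [0.7,5,0],"twist": 0,"claw": 0.5}
    - {"linear": [0.7,5,0],"twist": 0,"claw": 0.5}
    - {"linear": [0.7,5,0],"twist": 0,"claw": 0.5}
    - {"linear": [0.7,5,0],"twist": 0,"claw": 0.5}

```text
clock: 22.53
position: [0.4706, 0.0439, 0.1178]
ee_rot: [0.0, 0.998, -0.061, -0.0]
contact_force: [-0.3, -0.1, -0.9]
width: 0.0432
gripper_force: 0.0
```

```bash
python3 t.py
```

```text
22.5333 [0.4706 0.0439 0.1178] [-0.34 -0.09 -0.89]
shift [0.25 2.  ] 0.991 tilt est -0.005
shift [0.25 2.  ] 0.872 tilt est -0.005
shift [ 0.125 -2.125] 0.973 tilt est -0.001
```

>>> drive_tool:
  deltas:
    - {"linear": [0,0,4],"twist": 0,"claw": 0.5}
    - {"linear": [0,0,12],"twist": 0,"claw": 0.5}
    - {"linear": [0,0,25],"twist": 0,"claw": 0.5}
    - {"linear": [0,0,45],"twist": 0,"claw": 0.5}
    - {"linear": [0,0,75],"twist": 0,"claw": 0.5}
    - {"linear": [0,0,110],"twist": 0,"claw": 0.5}
    - {"linear": [-20,-20,140],"twist": 0,"claw": 0.5}
    - {"linear": [-40,-50,172],"twist": 0,"claw": 0.5}
    - {"linear": [-62,-80,172],"twist": 0,"claw": 0.5}
    - {"linear": [-62,-110,172],"twist": 0,"claw": 0.5}
    - {"linear": [-62,-116,172],"twist": 0,"claw": 0.5}
    - {"linear": [-62,-116,172],"twist": 0,"claw": 0.5}

```text
clock: 23.58
position: [0.4086, -0.0737, 0.2907]
ee_rot: [0.0, 0.998, -0.063, 0.001]
contact_force: [0.7, 1.2, -0.7]
width: 0.0427
gripper_force: 0.0
```

```bash
cat > u.py <<'E'
from t import *
im=eyes.get_image('side');ref=cv2.imread('pics/d3.png')[:,:,::-1].copy()
for p,w,g in(((.598,-.072,.17),(280,150,20,24),1),((.558,-.072,.17),(298,154,18,22),1),((.606,.136,.2),(238,172,24,14),-1)):
    q=np.array(p);d=proj('side',q-[0,0,g*.008])-proj('side',q)
    sh,v=shift(ref,im,*w);print('side',sh,round(v,3),d.round(2),'tilt',round(-.08+.08*sh[1]/d[1],4))
E
python3 u.py
```

```text
23.5833 [ 0.4086 -0.0737  0.2907] [ 0.66  1.19 -0.7 ]
shift [0.25 2.  ] 0.991 tilt est -0.005
shift [0.25 2.  ] 0.866 tilt est -0.005
shift [ 0.125 -2.25 ] 0.973 tilt est 0.004
side [0.    2.625] 0.971 [0.02 2.74] tilt -0.0033
side [-0.125  2.625] 0.968 [-0.04  2.75] tilt -0.0036
side [-0.125 -2.5  ] 0.883 [-0.21 -3.  ] tilt -0.0133
```

```bash
python3 - <<'E'
from h import *
a=eyes.get_image('scene');b=eyes.get_image('side')
f=lambda i,x,y:cv2.resize(i[y:y+120,x:x+150,::-1],(400,320),interpolation=cv2.INTER_CUBIC)
cv2.imwrite('pics/c7.png',np.hstack([f(a,195,175),f(b,215,145)]))
E
```

```text
(no output)
```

View pics/c7.png

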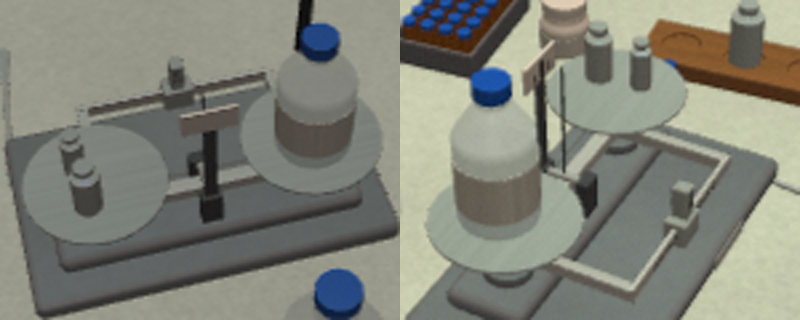

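The pans are level, both weights and the bottle are upright, and the arm is clear, so I'm handing in.

```bash
python3 -c "
from rig import manip;print(manip.sign_off())"
```

```text
the job is handed in; nothing more can be done
None
```

I handed the job in at about 24 s. The 200 g and 100 g weights stand upright on the right pan, and the balance floats untouched at about -0.003 rad by camera estimate (limit 0.015); the hand-in returned no verdict.

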